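Get the sample jar out from among the bottles and onto the balance

TASK

The low blue jar with the white lid is boxed in by the three tall bottles in the light wooden bay: first set all three bottles down on the teal tray, then lift the jar out and set it gently on the middle of the balance's round pan, and only then put every bottle back on the exact spot in the bay where it stood at the start. Keep the jar and bottles upright and do not drop them, and leave the little brown vial, the glass beaker and the brass weight where they stand.

Things in the scene. Friction and masses are not known exactly. Their poses are not given: they have to be found in the camera images.
- bottle_red_mid (a point): upright sample bottle with a red cap, straight round side 44 mm in diameter over its whole height (grip anywhere on it), 112 mm tall, 160 g nominal; this point is its centre, 56 mm above its foot; z is up along the bottle. It starts in the bay; it must go back to where it stood at the start
- bottle_yellow_mid (a point): upright sample bottle with a yellow cap, straight round side 44 mm in diameter over its whole height (grip anywhere on it), 112 mm tall, 160 g nominal; this point is its centre, 56 mm above its foot; z is up along the bottle. It starts in the bay; it must go back to where it stood at the start
- bottle_green_mid (a point): upright sample bottle with a green cap, straight round side 44 mm in diameter over its whole height (grip anywhere on it), 112 mm tall, 160 g nominal; this point is its centre, 56 mm above its foot; z is up along the bottle. It starts in the bay; it must go back to where it stood at the start
- jar_mid (a point): the low jar to be fetched: round, blue with a white lid, 52 mm in diameter over its whole height, 45 mm tall, 140 g nominal; this point is its centre, 22.5 mm above its foot. It starts about 10 mm from the middle of the bay's back wall, with a bottle to its left, right and front, each 2 to 12 mm away
- bay: fixed light wooden bay, open above and towards the robot; origin on the bench under its middle, x towards its back, y to its left. Floor 185 (x) by 230 mm, 6 mm above the bench; back wall 50 mm high, inner face at x = +81 mm; side walls 45 mm high, inner faces at y = +-111 mm. At the start the jar is near (45, 0) mm and the bottles, in any order, near (45, 55), (45, -55), (-10, 0)
- tray: fixed teal tray, the side area for the bottles; 300 mm (x) by 160 mm (y) outside, walls 4 mm thick and 15 mm high; floor 5 mm thick (its top 5 mm above the bench); origin on the bench under its middle, z up. The glass beaker stands near its +x end; the rest is free and has room for the three bottles in a row along x
- pan (a point): the middle of the upper face of the balance's round steel pan, 110 mm in diameter, level and rigid, 70 mm above the bench; x and y are those of the grey balance body (fixed; 240 mm (x) by 170 mm (y), upper face 55 mm above the bench, its middle 30 mm from this point towards -x)
- vial: bystander: little brown vial with a black cap, 28 mm in diameter, 55 mm tall, loose in a front corner of the bay; origin at the centre of its foot
- beaker: bystander: open glass beaker, 48 mm in diameter, 60 mm tall, loose on the tray near its +x end; origin at the centre of its foot
- weight: bystander: brass weight, 26 mm in diameter, 30 mm tall, loose on the upper face of the balance beside the pan; origin at the centre of its foot
Not all that is in view belongs to the job. Leave any purple look-alike of the part that bears bottle_green_mid alone.

How it is judged:
By the outcome, as a careful person would: the job done as asked, in the order asked, and still so for the second after the job is handed in, with the robot touching nothing.
It also fails if it takes over 136 s, if anything falls off the work surface, if the arm or the gripper's body presses on something with over 40 N, if the wrist force passes 120 N, or if a joint passes its speed limit or range.

ROBOT

A 6-joint arm with a two-finger parallel gripper is mounted at the origin on the work surface. World frame = base frame: x ahead of the robot, y to its left, z up, the work surface at z = 0. Lengths are in mm, angles in rad, forces in N, time in s.
With the tool pointing down it reaches from about 350 to 775 mm from the base axis. Payload 7.3 kg.
Tool frame: the origin (TCP) lies at the very end of the fingers, on their centre line; the grasp point (between the pads) lies 19 mm behind it; z points along the fingers, y is the line along which they close (so a half turn about z gives the same grasp; the last joint's range is limited). The gripper opens to 92 mm and grips with 3 to 60 N. Pads are 19 mm wide; open, the fingers measure 130 mm over their backs; the gripper's body (75 mm by 190 mm) begins 47 mm behind the grasp point.
Start: joints at [-1.33, 0.342, 1.524, -0, 1.275, -0.146], TCP at [198.067, -486.224, 226.741] pointing down, gripper open.
Joint ranges: [-2.53, 2.53], [-0.77, 2.02], [0.04, 2.7], [-1, 4.14], [0.28, 2.66], [-3.11, 3.11]. Speed limits (rad/s): [2.57, 2.57, 3.14, 3.14, 3.14, 3.14].

INTERFACE

Orientations are given as [roll, pitch, yaw] about the fixed x, y, z axes, in that order (R = Rz(yaw) Ry(pitch) Rx(roll)).
In Python, from plant import get_obs, capture, close_job gives the robot as it stands. The module is installed in compiled form; this text tells all that it offers.
- The arm moves only by the shell command python3 -m handwheel 'ROWS'. ROWS is JSON, a list of rows, each a list of 3 entries, a list of its own where there are three numbers: the turn, a rotation vector about the tool's x, y, z in degrees, then the shift along the tool's x, y, z in m, then the opening, from 0 (shut) to 1 (fully open). A call has 1 to 12 rows; each row is the pose to reach, as a shift and turn from the pose commanded when the call began, along the tool's axes at that moment; what a row does not reach only later rows make up. A row lasts 1/10 s, in which the tool goes at most 50 mm and 8.59 degrees, less where a joint would pass 70% of its speed; a pose out of reach is approached as far as the arm can. A call with a gripper value outside its range is refused whole. The fingers move at their own pace and stop on an object; the grip force is fixed at half the most. Time passes only in rows, so rows that repeat a pose let the fingers close. It gives the time, the measured TCP pose, the force, the opening and the grip force at its end, in the units of the state.
- get_obs(): the state, without advancing time (a new reading comes with each control period).
- capture(name): name is "scene" or "top"; returns a dict with "image" (420x560x3 uint8, red, green, blue), "depth" (420x560 float32, mm along the optical axis (not along the pixel's ray), 0 where there is no reading), "fx", "fy", "cx", "cy" (pixels), "k1" (the pictures are not rectified: a ray, as slopes to the right and down, at radius r is drawn at 1 + k1 r^2 times it, then the intrinsics apply), "camera_from_world" (4x4, takes a point from world to camera coordinates). Camera axes: x right, y down, z forward; pixel columns grow to the right and rows downward; lengths in mm; the calibration is good to about 2 mm. A picture is of the moment at which its call begins.
- close_job(): hands the job in; it is judged then, once.
The state is a dict: "time": time; "joint_positions": joint angles; "dq": joint speeds; "tau": joint torques, N m; "tool_pos": TCP position; "tcp_rot": TCP orientation; "contact_force": force on the tool from outside, world axes, zero at the start; "moment": the same for the moment, N m; "grip_width": finger opening in mm; "finger_force": force on a finger pad.
Only numpy, scipy, OpenCV 4.12 (cv2) and the standard library are available. Lean on these libraries where they do the work, as an engineer would, in place of code of your own. Each camera call takes 0.05 s, during which the arm holds its last target. There are 200 camera calls.

## Working session

There is one attempt and no reset: what is moved stays moved. The work goes in short steps, Python scripts to look and compute and a shell command to move; the robot and the scene stay as the last step left them, time stands still between calls to the robot, and variables do not carry over. Pictures are saved under pics/ and viewed, at most 14 in all, crops included, and the job is handed in when it is done.

```bash
mkdir -p pics; ls; python3 - <<'E'
from plant import *
import cv2,numpy as np
o=get_obs();print({k:np.round(v,3) for k,v in o.items()})
for n in("scene","top"):
    c=capture(n);cv2.imwrite(f"pics/{n}0.png",c["image"][...,::-1]);np.save(f"{n}0.npy",c,allow_pickle=True)
    print(n,c["fx"],c["fy"],c["cx"],c["cy"],c["k1"],np.round(c["camera_from_world"],3).tolist())
E
```

```text
pics
{'time': np.float64(0.0), 'joint_positions': array([-1.33 ,  0.343,  1.525, -0.   ,  1.275, -0.146]), 'dq': array([-0.001,  0.   ,  0.001,  0.   ,  0.   ,  0.001]), 'tau': array([ 1.0000e-03, -4.3124e+01, -2.4422e+01,  7.2000e-02,  5.6000e-02,
       -0.0000e+00]), 'tool_pos': array([ 197.965, -485.812,  226.039]), 'tcp_rot': array([-3.14 , -0.   ,  0.387]), 'contact_force': array([-0.042,  0.08 ,  1.037]), 'moment': array([-0.016, -0.033, -0.023]), 'finger_force': np.float64(0.0), 'grip_width': np.float64(91.744)}
scene 515.5249844614849 515.5249844614849 277.5449306020553 210.15481201845276 -0.19980107867086244 [[-0.82, 0.572, 0.009, 479.087], [0.322, 0.475, -0.819, -108.972], [-0.473, -0.668, -0.574, 1365.074], [0.0, 0.0, 0.0, 1.0]]
top 443.7536133891166 443.7536133891166 278.07312368174263 212.1729328131446 -0.0989235588164108 [[0.024, -1.0, 0.013, -42.933], [-0.99, -0.025, -0.136, 549.315], [0.136, -0.009, -0.991, 916.827], [0.0, 0.0, 0.0, 1.0]]
```

View pics/scene0.png

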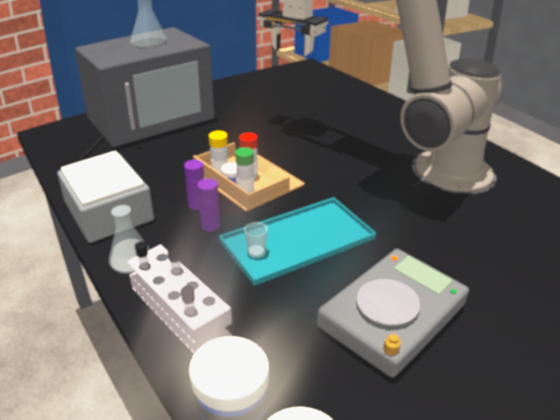

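View pics/top0.png

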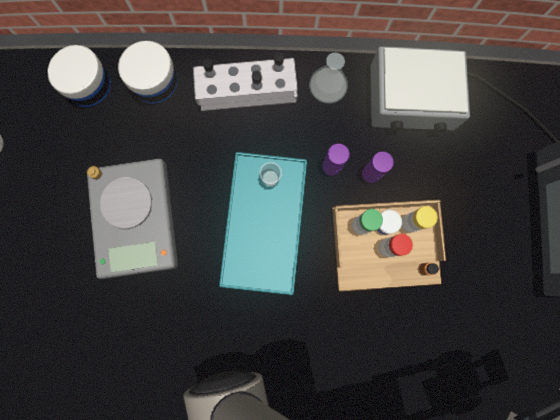

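The top view shows the green cap at (371,219), lid (389,222), yellow (426,217), red (401,245), vial (431,268), beaker (270,174), pan (126,203) and tray (263,223). The scene view shows the same layout, with the purple look-alikes behind the bay.

```bash
cat > h.py <<'E'
import cv2,numpy as np
from plant import get_obs,capture
def rays(c,uv):
    K=np.array([[c["fx"],0,c["cx"]],[0,c["fy"],c["cy"]],[0,0,1.]])
    p=cv2.undistortPoints(np.asarray(uv,float).reshape(-1,1,2),K,np.array([c["k1"],0,0,0.]))[:,0]
    M=c["camera_from_world"];R=M[:3,:3];C=-R.T@M[:3,3]
    return C,np.c_[p,np.ones(len(p))]@R      # direction scaled to depth 1
def plane(c,uv,z):
    C,d=rays(c,uv);return (C+d*((z-C[2])/d[:,2])[:,None])[:,:2]
def mask(c,lo,hi,box=None):
    m=cv2.inRange(cv2.cvtColor(c["image"],cv2.COLOR_RGB2HSV),lo,hi)
    if box: 
        k=np.zeros_like(m);x0,y0,x1,y1=box;k[y0:y1,x0:x1]=1;m*=k
    n,l,s,_=cv2.connectedComponentsWithStats(m);i=1+np.argmax(s[1:,4])
    return (l==i).astype(np.uint8)
def pts3(c,m):
    v,u=np.nonzero(m);d=c["depth"][v,u];k=d>0
    C,r=rays(c,np.c_[u,v][k]);return C+r*d[k][:,None]
def circ(c,m,z):   # centre, diameter of mask outline cast on plane z
    k=max(cv2.findContours(m,cv2.RETR_EXTERNAL,cv2.CHAIN_APPROX_NONE)[0],key=len)[:,0]
    p=plane(c,k,z).astype(np.float32);(x,y),r=cv2.minEnclosingCircle(p);return np.round([x,y,2*r],1)
COL=dict(red=((0,150,60),(8,255,255)),yellow=((22,150,80),(33,255,255)),green=((50,120,40),(80,255,255)))
E
python3 - <<'E'
from h import *
S={n:np.load(n+"0.npy",allow_pickle=True).item() for n in("scene","top")}
t,s=S["top"],S["scene"]
print("cam",rays(t,[[0,0]])[0],rays(s,[[0,0]])[0])
for n,(lo,hi) in COL.items():
  for q,c,b in(("top",t,(330,195,450,290)),("scene",s,(190,120,280,200))):
    m=mask(c,lo,hi,b);p=pts3(c,m);z=np.percentile(p[:,2],90);tp=p[p[:,2]>z-5]
    print(n,q,m.sum(),"circ",circ(c,m,118),"depth z",z.round(1),"mid",((tp.max(0)+tp.min(0))/2).round(1),tp.mean(0).round(1))
m=mask(t,(0,0,150),(180,60,255),(375,205,405,240));p=pts3(t,m);print("lid",m.sum(),circ(t,m,51),p.mean(0))
m=mask(t,(82,100,60),(98,255,255));
k=max(cv2.findContours(m,0,1)[0],key=cv2.contourArea);w=plane(t,k[:,0],15).astype(np.float32);print("tray",cv2.minAreaRect(w),cv2.boxPoints(cv2.minAreaRect(w)).round())
k=cv2.inRange(cv2.cvtColor(t["image"],cv2.COLOR_RGB2HSV),(8,60,110),(20,220,255));k[:, :325]=0;k[:195]=0;k[295:]=0;k[:,450:]=0
k=cv2.morphologyEx(k,cv2.MORPH_CLOSE,np.ones((15,15)));k=max(cv2.findContours(k,0,1)[0],key=cv2.contourArea)
print("bay",cv2.minAreaRect(plane(t,k[:,0],25).astype(np.float32)))
# pan: Hough circle, balance panel
g=cv2.cvtColor(t["image"],cv2.COLOR_RGB2GRAY)[160:250,80:180]
h=cv2.HoughCircles(g,cv2.HOUGH_GRADIENT,1,50,param1=80,param2=12,minRadius=22,maxRadius=32)
for x,y,r in h[0][:2]: print("pan",x+80,y+160,r,plane(t,[[x+80,y+160]],70))
print("vial",plane(t,[[431,268]],61),"beaker rim",plane(t,[[270,169]],65))
v=cv2.resize(t["image"][185:300,320:455],None,fx=5.5,fy=5,interpolation=2)[...,::-1];cv2.imwrite("pics/bayc.png",v)
v=cv2.resize(t["image"][145:285,75:185],None,fx=4,fy=4,interpolation=2)[...,::-1];cv2.imwrite("pics/balc.png",v)
E
```

```text
cam [420.39266883 -20.26792858 983.3722962 ] [1073.30158042  690.08480447  690.38585415]
red top 393 circ [ 481.1 -271.5   46.3] depth z 119.8 mid [ 481.3 -273.8  119.1] [ 481.9 -273.5  118.1]
red scene 259 circ [ 489.1 -259.2   83.5] depth z 117.8 mid [ 483.3 -275.   116.3] [ 484.1 -273.4  116.8]
yellow top 50 circ [ 533.8 -312.7   36.5] depth z 117.7 mid [ 533.  -311.1  117.6] [ 528.7 -308.2  116.2]
yellow scene 291 circ [ 550.1 -307.9   92.2] depth z 118.3 mid [ 539.1 -324.7  116.7] [ 539.8 -322.6  117.1]Traceback (most recent call last):
  File "<stdin>", line 7, in <module>
  File "h.py", line 14, in mask
    n,l,s,_=cv2.connectedComponentsWithStats(m);i=1+np.argmax(s[1:,4])
                                                    ~~~~~~~~~^^^^^^^^^
    return _wrapfunc(a, 'argmax', axis=axis, out=out, **kwds)
    return bound(*args, **kwds)
ValueError: attempt to get argmax of an empty sequence
```

```bash
sed -i 's/COL=.*/COL=dict(red=((0,150,50),(8,255,255)),yellow=((18,170,80),(36,255,255)),green=((45,90,30),(95,255,255)))/' h.py
python3 - <<'E'
from h import *
S={n:np.load(n+"0.npy",allow_pickle=True).item() for n in("scene","top")}
t,s=S["top"],S["scene"]
H=cv2.cvtColor(t["image"],cv2.COLOR_RGB2HSV);print(H[219,371],H[217,426],H[245,401])
for n,(lo,hi) in COL.items():
  for q,c,b in(("top",t,(330,195,450,290)),("scene",s,(190,120,280,200))):
    m=mask(c,lo,hi,b);p=pts3(c,m);z=np.percentile(p[:,2],90);tp=p[abs(p[:,2]-z)<5]
    print(n,q,m.sum(),"circ",circ(c,m,118),"depth z",z.round(1),"mid",((tp.max(0)+tp.min(0))/2).round(1),tp.mean(0).round(1),np.ptp(tp,axis=0).round())
m=mask(t,(0,0,150),(180,60,255),(375,205,405,240));p=pts3(t,m);print("lid",m.sum(),circ(t,m,51),p.mean(0))
m=mask(t,(82,100,60),(98,255,255));
k=max(cv2.findContours(m,0,1)[0],key=cv2.contourArea);w=plane(t,k[:,0],15).astype(np.float32);print("tray",cv2.minAreaRect(w),cv2.boxPoints(cv2.minAreaRect(w)).round())
k=cv2.inRange(H,(8,60,110),(20,220,255));k[:, :325]=0;k[:195]=0;k[295:]=0;k[:,450:]=0
k=cv2.morphologyEx(k,cv2.MORPH_CLOSE,np.ones((15,15)));k=max(cv2.findContours(k,0,1)[0],key=cv2.contourArea)
print("bay",cv2.minAreaRect(plane(t,k[:,0],25).astype(np.float32)))
g=cv2.cvtColor(t["image"],cv2.COLOR_RGB2GRAY)[160:250,80:180]
h=cv2.HoughCircles(g,cv2.HOUGH_GRADIENT,1,50,param1=80,param2=12,minRadius=22,maxRadius=32)
for x,y,r in h[0][:2]: print("pan",x+80,y+160,r,plane(t,[[x+80,y+160]],70))
print("vial",plane(t,[[431,268]],61),"beaker rim",plane(t,[[270,169]],65))
v=cv2.resize(t["image"][185:300,320:455],None,fx=4,fy=4,interpolation=2)
w=cv2.resize(t["image"][145:260,75:140],None,fx=4,fy=4,interpolation=2)
cv2.imwrite("pics/crop.png",np.hstack([v,w])[...,::-1])
E
```

```text
[ 66  99 190] [ 26 132 236] [  2 166 223]
red top 393 circ [ 481.1 -271.5   46.3] depth z 119.8 mid [ 481.3 -273.8  119.1] [ 481.9 -273.5  118.1] [42. 42.  9.]
red scene 259 circ [ 489.1 -259.2   83.5] depth z 117.8 mid [ 483.3 -275.   116.3] [ 484.1 -273.4  116.8] [43. 48.  7.]
yellow top 1 circ [ 520.6 -305.3    0. ] depth z 103.2 mid [ 522.3 -310.2  103.2] [ 522.3 -310.2  103.2] [0. 0. 0.]
yellow scene 299 circ [ 551.1 -308.6   92.8] depth z 118.2 mid [ 539.1 -324.7  116.6] [ 539.8 -322.5  117. ] [43. 47.  7.]
green top 370 circ [ 529.7 -212.5   45.1] depth z 119.6 mid [ 529.4 -212.9  118.1] [ 529.  -212.9  117.9] [42. 41.  7.]
green scene 262 circ [ 545.  -198.8   79. ] depth z 117.8 mid [ 531.7 -214.3  116.3] [ 532.7 -212.9  116.5] [46. 43.  7.]
lid 427 [ 535.2 -268.1   52.7] [ 535.01060327 -270.43219904   50.05205991]
tray ((531.4091186523438, 2.09490966796875), (164.43621826171875, 303.98638916015625), 85.160888671875) [[373. -67.]
 [676. -93.]
 [690.  71.]
 [387.  97.]]
bay ((487.876953125, -275.92041015625), (185.5074920654297, 243.35047912597656), 4.908941268920898)
pan 125.5 201.5 25.1 [[560.166774   291.96927803]]
vial [[ 436.96814913 -352.97762952]] beaker rim [[638.33329949  -9.71626733]]
```

View pics/crop.png

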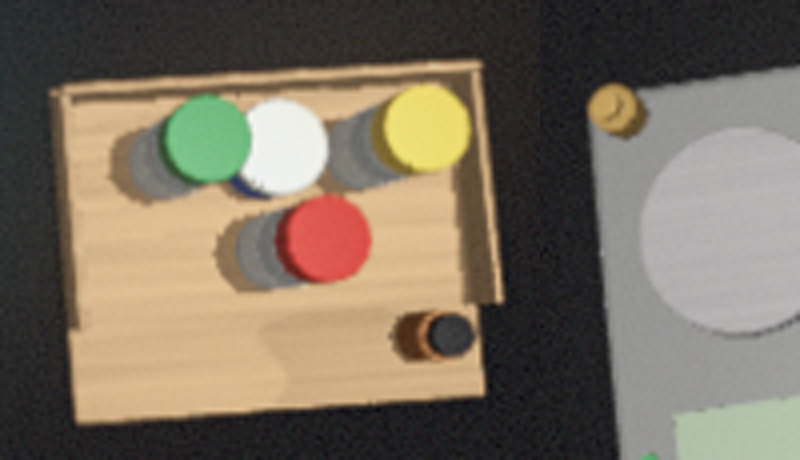

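The crop confirms the layout: the jar lies between green and yellow, red is in front, and the weight is at the balance corner. I'll set out towards red with yaw 0 and refine yellow and the pan along the way.

```bash
python3 -m handwheel '[[[0,0,6],[0.03,-0.008,0],1],[[0,0,12],[0.06,-0.016,0],1],[[0,0,18],[0.1,-0.026,0],1],[[0,0,22.17],[0.14,-0.037,0],1],[[0,0,22.17],[0.18,-0.047,0],1],[[0,0,22.17],[0.22,-0.058,0],1],[[0,0,22.17],[0.26,-0.068,0.01],1],[[0,0,22.17],[0.3,-0.079,0.02],1],[[0,0,22.17],[0.33,-0.086,0.026],1],[[0,0,22.17],[0.343,-0.0896,0.026],1],[[0,0,22.17],[0.343,-0.0896,0.026],1],[[0,0,22.17],[0.343,-0.0896,0.026],1]]'
python3 - <<'E'
from h import *
S={n:np.load(n+"0.npy",allow_pickle=True).item() for n in("scene","top")}
t,s=S["top"],S["scene"]
m=mask(t,(20,95,120),(33,255,255),(405,195,450,240));p=pts3(t,m);z=np.percentile(p[:,2],90);tp=p[abs(p[:,2]-z)<5]
print("yel",m.sum(),circ(t,m,118),((tp.max(0)+tp.min(0))/2),tp.mean(0))
# pan by depth: points at z~70 over the balance
for q,c in S.items():
    p=pts3(c,np.ones((420,560)));k=(p[:,1]>150)&(p[:,0]>400)&(p[:,0]<720)&(p[:,1]<420)
    a=p[k&(p[:,2]>66)&(p[:,2]<74)];b=p[k&(p[:,2]>48)&(p[:,2]<60)]
    d=np.median(a[:,:2],0);a=a[np.hypot(*(a[:,:2]-d).T)<60]
    print(q,"pan",len(a),(a.max(0)+a.min(0))/2,np.median(a,0),np.ptp(a,axis=0),"body",cv2.minAreaRect(b[:,:2].astype(np.float32)))
o=get_obs();print(o["tool_pos"],o["tcp_rot"])
E
```

```text
time: 1.3
tool_pos: [481.3, -274.5, 200.8]
tcp_rot: [3.141, 0.0, -0.0]
contact_force: [0.7, -0.0, 0.4]
grip_width: 91.7
finger_force: 0.0
yel 458 [ 536.  -322.5   52.6] [ 538.16138451 -323.81593     118.87352708] [ 537.26968584 -324.10250905  118.06973119]
scene pan 2277 [559.04374728 292.36304387  69.45116545] [562.23465891 295.46743557  69.26985306] [110.62943008 108.59960899   6.87154334] body ((529.7196655273438, 288.0643615722656), (242.0287628173828, 169.93829345703125), 9.557473182678223)
top pan 2052 [559.62690555 292.39614804  69.99539452] [558.35120483 292.39129952  69.87279469] [107.20718504 109.69964008   7.93832654] body ((529.6060180664062, 287.88677978515625), (240.9506072998047, 169.6106719970703), 9.580777168273926)
[ 481.31380835 -274.47161257  200.8359656 ] [ 3.14109407e+00  4.79325478e-04 -1.59273010e-04]
```

```bash
python3 -m handwheel '[[[0,0,0],[0,0,0.03],1],[[0,0,0],[0,0,0.06],1],[[0,0,0],[0,0,0.09],1],[[0,0,0],[0,0,0.115],1],[[0,0,0],[0,0,0.128],1],[[0,0,0],[0,0,0.132],1],[[0,0,0],[0,0,0.132],1],[[0,0,0],[0,0,0.132],0.42],[[0,0,0],[0,0,0.132],0.42],[[0,0,0],[0,0,0.132],0.42],[[0,0,0],[0,0,0.132],0.42],[[0,0,0],[0,0,0.132],0.42]]'
```

```text
time: 2.5
tool_pos: [482.1, -273.9, 69.0]
tcp_rot: [3.141, -0.0, 0.0]
contact_force: [0.4, -0.4, -1.0]
grip_width: 56.6
finger_force: 0.0
```

```bash
python3 -m handwheel '[[[0,0,0],[0,0,0],0],[[0,0,0],[0,0,0],0],[[0,0,0],[0,0,0],0],[[0,0,0],[0,0,0],0],[[0,0,0],[0,0,-0.005],0],[[0,0,0],[0,0,-0.015],0],[[0,0,0],[0,0,-0.035],0],[[0,0,0],[0,0,-0.06],0],[[0,0,0],[0,0,-0.085],0],[[0,0,0],[0,0,-0.105],0],[[0,0,0],[0,0,-0.115],0],[[0,0,0],[0,0,-0.12],0]]'
```

```text
time: 3.7
tool_pos: [482.1, -274.0, 189.9]
tcp_rot: [3.141, -0.001, -0.0]
contact_force: [-0.4, 0.3, -2.4]
grip_width: 43.4
finger_force: 29.9
```

```bash
python3 -m handwheel '[[[0,0,0],[-0.003,-0.01,0],0],[[0,0,0],[-0.008,-0.035,0],0],[[0,0,0],[-0.015,-0.07,0],0],[[0,0,0],[-0.024,-0.11,0],0],[[0,0,0],[-0.033,-0.15,0],0],[[0,0,0],[-0.042,-0.19,0],0],[[0,0,0],[-0.05,-0.23,0],0],[[0,0,0],[-0.056,-0.258,0],0],[[0,0,0],[-0.06,-0.275,0],0],[[0,0,0],[-0.062,-0.283,0],0],[[0,0,0],[-0.062,-0.285,0],0],[[0,0,0],[-0.062,-0.285,0],0]]'
python3 -m handwheel '[[[0,0,0],[0,0,0.01],0],[[0,0,0],[0,0,0.035],0],[[0,0,0],[0,0,0.06],0],[[0,0,0],[0,0,0.085],0],[[0,0,0],[0,0,0.1],0],[[0,0,0],[0,0,0.11],0],[[0,0,0],[0,0,0.115],0],[[0,0,0],[0,0,0.118],0],[[0,0,0],[0,0,0.1195],0],[[0,0,0],[0,0,0.1208],0],[[0,0,0],[0,0,0.1208],0],[[0,0,0],[0,0,0.1208],0]]'
```

```text
time: 4.9
tool_pos: [419.9, 11.0, 188.4]
tcp_rot: [3.141, 0.001, 0.0]
contact_force: [0.2, -0.2, -2.8]
grip_width: 43.9
finger_force: 29.9
time: 6.1
tool_pos: [420.2, 11.2, 68.2]
tcp_rot: [3.141, -0.001, -0.0]
contact_force: [0.7, 0.0, -2.6]
grip_width: 43.8
finger_force: 29.9
```

```bash
python3 -m handwheel '[[[0,0,0],[0,0,0.0005],0],[[0,0,0],[0,0,0.001],0],[[0,0,0],[0,0,0.001],0]]'
python3 -m handwheel '[[[0,0,0],[0,0,0],1],[[0,0,0],[0,0,0],1],[[0,0,0],[0,0,0],1],[[0,0,0],[0,0,0],1],[[0,0,0],[0,0,0],1],[[0,0,0],[0,0,-0.02],1],[[0,0,0],[0,0,-0.05],1],[[0,0,0],[0,0,-0.085],1],[[0,0,0],[0,0,-0.115],1],[[0,0,0],[0,0,-0.121],1],[[0,0,0],[0,0,-0.121],1]]'
python3 -m handwheel '[[[0,0,0],[0.02,0.04,0],1],[[0,0,0],[0.04,0.08,0],1],[[0,0,0],[0.06,0.12,0],1],[[0,0,0],[0.08,0.16,0],1],[[0,0,0],[0.1,0.2,0],1],[[0,0,0],[0.108,0.22,0],1],[[0,0,0],[0.11,0.2243,0],1],[[0,0,0],[0.11,0.2243,0],1],[[0,0,0],[0.11,0.2243,0],1]]'
python3 - <<'E'
from h import *
o=get_obs();print(o["tool_pos"])
E
```

```text
time: 6.4
tool_pos: [420.0, 11.1, 66.9]
tcp_rot: [3.141, -0.0, -0.0]
contact_force: [-0.6, 0.1, -2.2]
grip_width: 43.5
finger_force: 29.9
time: 7.5
tool_pos: [420.4, 11.1, 188.5]
tcp_rot: [3.141, -0.002, -0.0]
contact_force: [-0.7, 1.1, -0.3]
grip_width: 92.0
finger_force: 0.0
time: 8.4
tool_pos: [529.2, -211.9, 186.9]
tcp_rot: [-3.14, 0.002, 0.0]
contact_force: [0.2, -0.1, -0.2]
grip_width: 91.9
finger_force: 0.0
[ 529.17684038 -211.85015208  186.92037433]
```

```bash
python3 -m handwheel '[[[0,0,0],[0,0,0.03],1],[[0,0,0],[0,0,0.06],1],[[0,0,0],[0,0,0.09],1],[[0,0,0],[0,0,0.11],1],[[0,0,0],[0,0,0.118],1],[[0,0,0],[0,0,0.12],1],[[0,0,0],[0,0,0.12],1],[[0,0,0],[0,0,0.12],1]]'
python3 - <<'E'
from h import *
c=capture("top");cv2.imwrite("pics/t1.png",c["image"][130:300,200:460][...,::-1].repeat(3,0).repeat(3,1))
E
```

```text
time: 9.2
tool_pos: [530.6, -213.3, 69.2]
tcp_rot: [3.14, -0.002, 0.0]
contact_force: [-0.5, -0.0, 0.7]
grip_width: 91.8
finger_force: 0.0
```

View pics/t1.png

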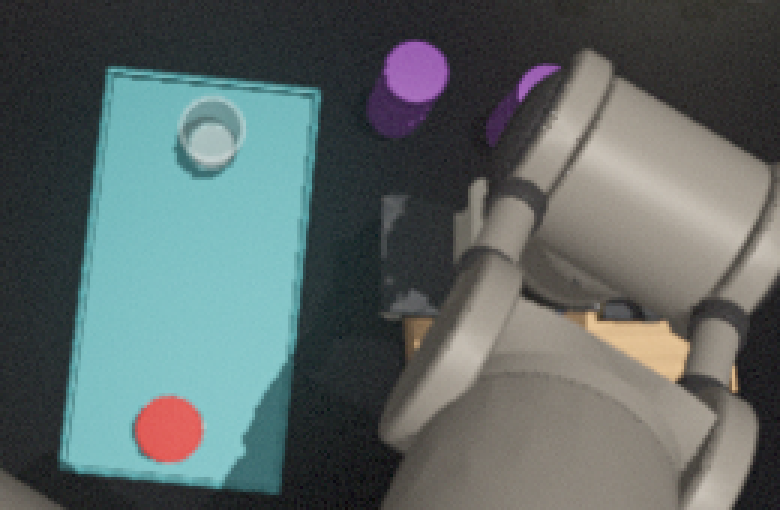

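Red stands upright on the tray at crop (168,430), and the gripper is over green.

```bash
python3 -m handwheel '[[[0,0,0],[0,0,0],0],[[0,0,0],[0,0,0],0],[[0,0,0],[0,0,0],0],[[0,0,0],[0,0,0],0],[[0,0,0],[0,0,0],0],[[0,0,0],[0,0,0],0],[[0,0,0],[0,0,0],0],[[0,0,0],[0,0,0],0],[[0,0,0],[0,0,0],0],[[0,0,0],[0,0,0],0]]'
python3 -m handwheel '[[[0,0,0],[0,0,-0.005],0],[[0,0,0],[0,0,-0.015],0],[[0,0,0],[0,0,-0.035],0],[[0,0,0],[0,0,-0.06],0],[[0,0,0],[0,0,-0.085],0],[[0,0,0],[0,0,-0.105],0],[[0,0,0],[0,0,-0.115],0],[[0,0,0],[0,0,-0.12],0],[[0,0,0],[0,0,-0.12],0]]'
```

```text
time: 10.25
tool_pos: [530.0, -213.3, 68.0]
tcp_rot: [3.141, -0.0, -0.0]
contact_force: [-0.6, -1.5, 0.6]
grip_width: 43.6
finger_force: 30.0
time: 11.15
tool_pos: [529.9, -213.1, 188.1]
tcp_rot: [3.141, -0.0, -0.0]
contact_force: [-0.0, 0.5, -1.1]
grip_width: 43.5
finger_force: 30.0
```

```bash
python3 -m handwheel '[[[0,0,0],[-0.002,-0.01,0],0],[[0,0,0],[-0.006,-0.03,0],0],[[0,0,0],[-0.012,-0.06,0],0],[[0,0,0],[-0.019,-0.095,0],0],[[0,0,0],[-0.026,-0.13,0],0],[[0,0,0],[-0.033,-0.165,0],0],[[0,0,0],[-0.039,-0.195,0],0],[[0,0,0],[-0.042,-0.21,0],0],[[0,0,0],[-0.0435,-0.217,0],0],[[0,0,0],[-0.044,-0.219,0],0],[[0,0,0],[-0.044,-0.219,0],0],[[0,0,0],[-0.044,-0.219,0],0]]'
python3 -m handwheel '[[[0,0,0],[0,0,0.01],0],[[0,0,0],[0,0,0.035],0],[[0,0,0],[0,0,0.06],0],[[0,0,0],[0,0,0.085],0],[[0,0,0],[0,0,0.1],0],[[0,0,0],[0,0,0.11],0],[[0,0,0],[0,0,0.115],0],[[0,0,0],[0,0,0.118],0],[[0,0,0],[0,0,0.1195],0],[[0,0,0],[0,0,0.1208],0],[[0,0,0],[0,0,0.1212],0],[[0,0,0],[0,0,0.1212],0]]'
```

```text
time: 12.35
tool_pos: [486.2, 4.9, 187.8]
tcp_rot: [3.141, 0.0, -0.001]
contact_force: [0.5, 0.8, -1.0]
grip_width: 43.5
finger_force: 30.0
time: 13.55
tool_pos: [486.2, 5.9, 67.0]
tcp_rot: [3.141, -0.001, -0.0]
contact_force: [-0.3, 1.2, -1.4]
grip_width: 43.9
finger_force: 30.0
```

```bash
python3 -m handwheel '[[[0,0,0],[0,0,0],1],[[0,0,0],[0,0,0],1],[[0,0,0],[0,0,0],1],[[0,0,0],[0,0,0],1],[[0,0,0],[0,0,0],1],[[0,0,0],[0,0,-0.02],1],[[0,0,0],[0,0,-0.05],1],[[0,0,0],[0,0,-0.085],1],[[0,0,0],[0,0,-0.115],1],[[0,0,0],[0,0,-0.122],1],[[0,0,0],[0,0,-0.122],1]]'
python3 -m handwheel '[[[0,0,0],[0.006,0.04,0],1],[[0,0,0],[0.012,0.08,0],1],[[0,0,0],[0.018,0.12,0],1],[[0,0,0],[0.024,0.16,0],1],[[0,0,0],[0.03,0.2,0],1],[[0,0,0],[0.036,0.24,0],1],[[0,0,0],[0.044,0.28,0],1],[[0,0,0],[0.05,0.315,0],1],[[0,0,0],[0.0523,0.328,0],1],[[0,0,0],[0.0523,0.33,0],1],[[0,0,0],[0.0523,0.33,0],1],[[0,0,0],[0.0523,0.33,0],1]]'
python3 -m handwheel '[[[0,0,0],[0,0,0.03],1],[[0,0,0],[0,0,0.06],1],[[0,0,0],[0,0,0.09],1],[[0,0,0],[0,0,0.11],1],[[0,0,0],[0,0,0.118],1],[[0,0,0],[0,0,0.12],1],[[0,0,0],[0,0,0.12],1],[[0,0,0],[0,0,0.12],1]]'
```

```text
time: 14.65
tool_pos: [486.4, 5.8, 189.4]
tcp_rot: [3.141, -0.002, -0.0]
contact_force: [0.7, -0.6, 0.8]
grip_width: 92.0
finger_force: 0.0
time: 15.85
tool_pos: [538.1, -322.5, 188.3]
tcp_rot: [-3.141, 0.001, 0.001]
contact_force: [-0.3, 0.2, -0.8]
grip_width: 91.8
finger_force: 0.0
time: 16.65
tool_pos: [539.0, -324.4, 70.2]
tcp_rot: [3.14, -0.002, 0.0]
contact_force: [-0.1, 0.5, -0.1]
grip_width: 91.5
finger_force: 0.0
```

```bash
python3 -m handwheel '[[[0,0,0],[0,0,0],0],[[0,0,0],[0,0,0],0],[[0,0,0],[0,0,0],0],[[0,0,0],[0,0,0],0],[[0,0,0],[0,0,0],0],[[0,0,0],[0,0,0],0],[[0,0,0],[0,0,0],0],[[0,0,0],[0,0,0],0],[[0,0,0],[0,0,0],0],[[0,0,0],[0,0,0],0]]'
python3 -m handwheel '[[[0,0,0],[0,0,-0.005],0],[[0,0,0],[0,0,-0.015],0],[[0,0,0],[0,0,-0.035],0],[[0,0,0],[0,0,-0.06],0],[[0,0,0],[0,0,-0.085],0],[[0,0,0],[0,0,-0.105],0],[[0,0,0],[0,0,-0.115],0],[[0,0,0],[0,0,-0.12],0],[[0,0,0],[0,0,-0.12],0]]'
```

```text
time: 17.65
tool_pos: [538.2, -324.2, 68.7]
tcp_rot: [3.141, -0.0, -0.0]
contact_force: [-0.2, -0.9, -0.3]
grip_width: 43.5
finger_force: 29.9
time: 18.55
tool_pos: [538.2, -324.1, 189.0]
tcp_rot: [3.141, -0.0, -0.0]
contact_force: [0.2, 0.1, -0.6]
grip_width: 43.8
finger_force: 29.9
```

```bash
python3 -m handwheel '[[[0,0,0],[0,-0.015,0],0],[[0,0,0],[0.001,-0.045,0],0],[[0,0,0],[0.002,-0.085,0],0],[[0,0,0],[0.003,-0.125,0],0],[[0,0,0],[0.004,-0.165,0],0],[[0,0,0],[0.006,-0.205,0],0],[[0,0,0],[0.008,-0.245,0],0],[[0,0,0],[0.009,-0.28,0],0],[[0,0,0],[0.01,-0.305,0],0],[[0,0,0],[0.01,-0.319,0],0],[[0,0,0],[0.01,-0.324,0],0],[[0,0,0],[0.01,-0.324,0],0]]'
python3 -m handwheel '[[[0,0,0],[0,0,0.01],0],[[0,0,0],[0,0,0.035],0],[[0,0,0],[0,0,0.06],0],[[0,0,0],[0,0,0.085],0],[[0,0,0],[0,0,0.1],0],[[0,0,0],[0,0,0.11],0],[[0,0,0],[0,0,0.115],0],[[0,0,0],[0,0,0.118],0],[[0,0,0],[0,0,0.1195],0],[[0,0,0],[0,0,0.1208],0],[[0,0,0],[0,0,0.1212],0],[[0,0,0],[0,0,0.1212],0]]'
```

```text
time: 19.75
tool_pos: [547.9, 0.1, 188.3]
tcp_rot: [3.141, 0.001, 0.001]
contact_force: [-0.1, -0.2, -1.3]
grip_width: 43.4
finger_force: 29.9
time: 20.95
tool_pos: [548.5, -0.1, 67.9]
tcp_rot: [3.141, -0.001, 0.0]
contact_force: [0.5, -0.3, -1.5]
grip_width: 43.8
finger_force: 29.9
```

```bash
python3 -m handwheel '[[[0,0,0],[0,0,0],1],[[0,0,0],[0,0,0],1],[[0,0,0],[0,0,0],1],[[0,0,0],[0,0,0],1],[[0,0,0],[0,0,0],1],[[0,0,0],[0,0,-0.02],1],[[0,0,0],[0,0,-0.05],1],[[0,0,0],[0,0,-0.085],1],[[0,0,0],[0,0,-0.115],1],[[0,0,0],[0,0,-0.122],1],[[0,0,0],[0,0,-0.122],1]]'
python3 - <<'E'
from h import *
c=capture("top");cv2.imwrite("pics/t2.png",c["image"][130:300,200:460][...,::-1].repeat(3,0).repeat(3,1))
m=mask(c,(0,0,150),(180,60,255),(375,205,405,240));print("lid",m.sum(),circ(c,m,51),pts3(c,m).mean(0))
s=capture("scene");p=pts3(s,np.ones((420,560)));k=p[(abs(p[:,0]-535)<40)&(abs(p[:,1]+270)<40)&(abs(p[:,2]-51)<5)]
print(len(k),(k.max(0)+k.min(0))/2,np.ptp(k,axis=0))
p=pts3(c,np.ones((420,560)));k=p[(abs(p[:,0]-535)<33)&(abs(p[:,1]+270)<40)&(abs(p[:,2]-51)<5)]
print(len(k),(k.max(0)+k.min(0))/2,np.ptp(k,axis=0))
E
```

```text
time: 22.05
tool_pos: [548.8, -0.2, 190.5]
tcp_rot: [3.141, -0.002, -0.0]
contact_force: [0.4, -0.4, 0.4]
grip_width: 91.7
finger_force: 0.0
lid 468 [ 535.3 -267.8   52.7] [ 535.3693461  -268.31927656   49.22699169]
210 [ 542.37988071 -265.24659823   49.45947872] [65.08389979 64.52071645  6.66817135]
460 [ 538.7775212  -262.12134055   50.94191016] [58.18964799 62.87287028  9.78541953]
```

View pics/t2.png

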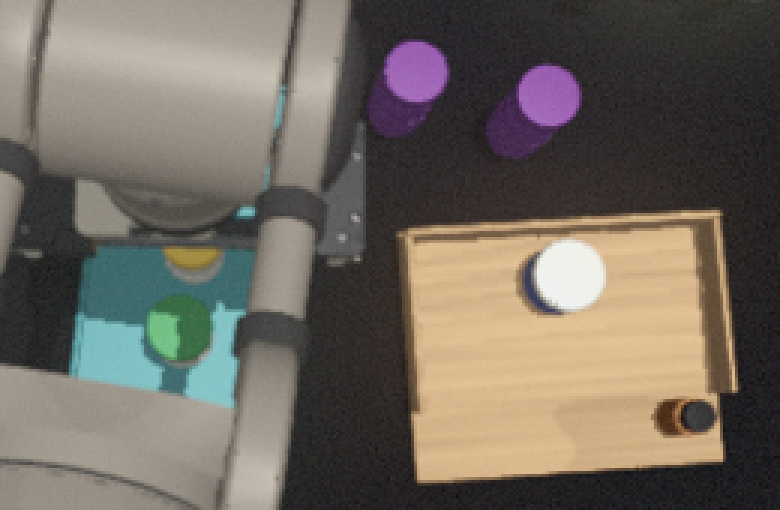

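The jar stands alone at crop (570,275), unmoved, with yellow and green upright on the tray.

```bash
python3 -m handwheel '[[[0,0,0],[-0.002,0.04,0],1],[[0,0,0],[-0.004,0.08,0],1],[[0,0,0],[-0.006,0.12,0],1],[[0,0,0],[-0.008,0.16,0],1],[[0,0,0],[-0.01,0.2,0],1],[[0,0,0],[-0.012,0.24,0],1],[[0,0,0],[-0.013,0.262,0],1],[[0,0,0],[-0.013,0.2683,0],1],[[0,0,0],[-0.013,0.2683,0],1],[[0,0,0],[-0.013,0.2683,0],1]]'
python3 -m handwheel '[[[0,0,0],[0,0,0.03],1],[[0,0,0],[0,0,0.06],1],[[0,0,0],[0,0,0.09],1],[[0,0,0],[0,0,0.12],1],[[0,0,0],[0,0,0.145],1],[[0,0,0],[0,0,0.162],1],[[0,0,0],[0,0,0.17],1],[[0,0,0],[0,0,0.172],1],[[0,0,0],[0,0,0.172],1],[[0,0,0],[0,0,0.172],1]]'
```

```text
time: 23.15
tool_pos: [535.1, -267.0, 188.7]
tcp_rot: [-3.14, 0.001, 0.001]
contact_force: [-0.3, 0.2, -0.2]
grip_width: 91.5
finger_force: 0.0
time: 24.15
tool_pos: [535.9, -268.6, 18.6]
tcp_rot: [3.14, -0.002, 0.0]
contact_force: [0.1, -1.1, -0.5]
grip_width: 91.6
finger_force: 0.0
```

```bash
python3 -m handwheel '[[[0,0,0],[0,0,0],0],[[0,0,0],[0,0,0],0],[[0,0,0],[0,0,0],0],[[0,0,0],[0,0,0],0],[[0,0,0],[0,0,0],0],[[0,0,0],[0,0,0],0],[[0,0,0],[0,0,0],0],[[0,0,0],[0,0,0],0],[[0,0,0],[0,0,0],0],[[0,0,0],[0,0,0],0]]'
python3 -m handwheel '[[[0,0,0],[0,0,-0.005],0],[[0,0,0],[0,0,-0.015],0],[[0,0,0],[0,0,-0.035],0],[[0,0,0],[0,0,-0.06],0],[[0,0,0],[0,0,-0.09],0],[[0,0,0],[0,0,-0.12],0],[[0,0,0],[0,0,-0.15],0],[[0,0,0],[0,0,-0.175],0],[[0,0,0],[0,0,-0.19],0],[[0,0,0],[0,0,-0.195],0],[[0,0,0],[0,0,-0.195],0]]'
```

```text
time: 25.15
tool_pos: [535.2, -268.6, 17.5]
tcp_rot: [3.141, -0.0, -0.0]
contact_force: [0.1, -0.3, 0.1]
grip_width: 52.0
finger_force: 30.0
time: 26.25
tool_pos: [535.3, -268.4, 213.3]
tcp_rot: [3.141, -0.001, -0.0]
contact_force: [0.4, -0.0, -2.9]
grip_width: 51.5
finger_force: 30.0
```

```bash
python3 -m handwheel '[[[0,0,0],[0,-0.01,0],0],[[0,0,0],[0.001,-0.03,0],0],[[0,0,0],[0.002,-0.06,0],0],[[0,0,0],[0.004,-0.095,0],0],[[0,0,0],[0.006,-0.135,0],0],[[0,0,0],[0.008,-0.175,0],0],[[0,0,0],[0.009,-0.215,0],0],[[0,0,0],[0.011,-0.255,0],0],[[0,0,0],[0.012,-0.295,0],0],[[0,0,0],[0.014,-0.33,0],0],[[0,0,0],[0.015,-0.355,0],0],[[0,0,0],[0.015,-0.36,0],0]]'
python3 -m handwheel '[[[0,0,0],[0.001,-0.02,0],0],[[0,0,0],[0.002,-0.05,0],0],[[0,0,0],[0.003,-0.08,0],0],[[0,0,0],[0.005,-0.11,0],0],[[0,0,0],[0.006,-0.14,0],0],[[0,0,0],[0.007,-0.165,0],0],[[0,0,0],[0.008,-0.185,0],0],[[0,0,0],[0.009,-0.197,0],0],[[0,0,0],[0.009,-0.2008,0],0],[[0,0,0],[0.009,-0.2008,0],0],[[0,0,0],[0.009,-0.2008,0],0]]'
python3 -m handwheel '[[[0,0,0],[0,0,0.01],0],[[0,0,0],[0,0,0.03],0],[[0,0,0],[0,0,0.055],0],[[0,0,0],[0,0,0.08],0],[[0,0,0],[0,0,0.1],0],[[0,0,0],[0,0,0.112],0],[[0,0,0],[0,0,0.119],0],[[0,0,0],[0,0,0.123],0],[[0,0,0],[0,0,0.125],0],[[0,0,0],[0,0,0.126],0],[[0,0,0],[0,0,0.126],0],[[0,0,0],[0,0,0.126],0]]'
python3 -c "
from h import *
c=capture('scene');cv2.imwrite('pics/s3.png',c['image'][200:400,280:520][...,::-1].repeat(3,0).repeat(3,1))"
```

```text
time: 27.45
tool_pos: [548.8, 95.7, 211.7]
tcp_rot: [-3.141, 0.002, 0.004]
contact_force: [-0.1, -0.6, -1.4]
grip_width: 51.5
finger_force: 30.0
time: 28.55
tool_pos: [559.3, 291.4, 212.4]
tcp_rot: [3.141, 0.0, -0.001]
contact_force: [-0.5, 0.8, -1.7]
grip_width: 51.6
finger_force: 30.0
time: 29.75
tool_pos: [559.6, 292.5, 87.0]
tcp_rot: [-3.141, -0.001, -0.0]
contact_force: [-0.6, 0.5, -1.5]
grip_width: 51.8
finger_force: 30.0
```

View pics/s3.png

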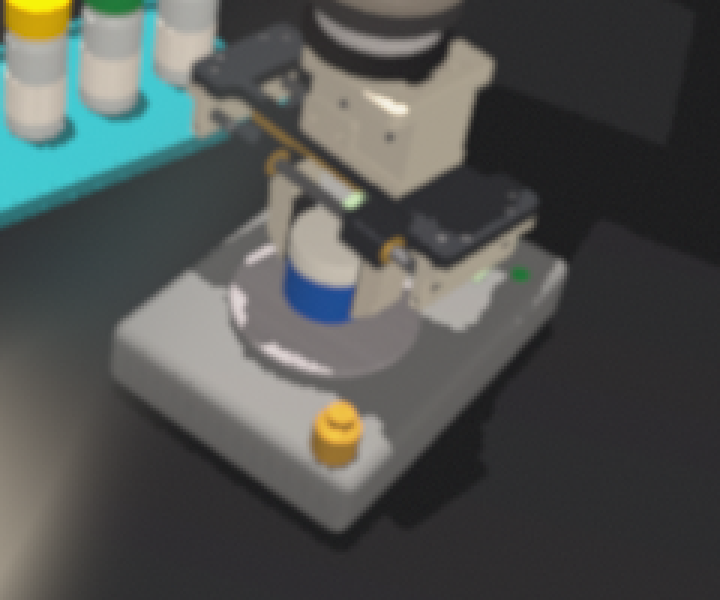

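The jar hangs upright just above the middle of the pan at crop (320,270), and the weight at (338,435) is clear. I'll lower it in small steps.

```bash
python3 -m handwheel '[[[0,0,0],[0,0,0.001],0],[[0,0,0],[0,0,0.002],0],[[0,0,0],[0,0,0.003],0],[[0,0,0],[0,0,0.0035],0],[[0,0,0],[0,0,0.004],0],[[0,0,0],[0,0,0.0045],0],[[0,0,0],[0,0,0.0045],0]]'
python3 -m handwheel '[[[0,0,0],[0,0,0.0003],0],[[0,0,0],[0,0,0.0006],0],[[0,0,0],[0,0,0.0006],0]]'
```

```text
time: 30.5
tool_pos: [559.3, 292.3, 81.9]
tcp_rot: [3.141, 0.0, -0.0]
contact_force: [-0.3, 0.1, -1.5]
grip_width: 51.4
finger_force: 30.0
time: 30.8
tool_pos: [559.4, 292.3, 81.5]
tcp_rot: [3.142, -0.0, -0.0]
contact_force: [-0.4, -0.5, -0.8]
grip_width: 51.3
finger_force: 30.0
```

```bash
python3 -m handwheel '[[[0,0,0],[0,0,0.0003],0],[[0,0,0],[0,0,0.0006],0],[[0,0,0],[0,0,0.0006],0]]'
python3 -m handwheel '[[[0,0,0],[0,0,0],0],[[0,0,0],[0,0,0],0]]'
```

```text
time: 31.1
tool_pos: [559.4, 292.4, 81.5]
tcp_rot: [-3.142, -0.001, -0.0]
contact_force: [-2.1, -0.8, 5.8]
grip_width: 51.6
finger_force: 30.0
time: 31.3
tool_pos: [559.4, 292.3, 81.5]
tcp_rot: [-3.142, -0.001, -0.0]
contact_force: [-2.7, -0.8, 5.3]
grip_width: 51.7
finger_force: 30.0
```

```bash
python3 -m handwheel '[[[0,0,0],[0,0,0],1],[[0,0,0],[0,0,0],1],[[0,0,0],[0,0,0],1],[[0,0,0],[0,0,0],1],[[0,0,0],[0,0,0],1],[[0,0,0],[0,0,-0.02],1],[[0,0,0],[0,0,-0.05],1],[[0,0,0],[0,0,-0.085],1],[[0,0,0],[0,0,-0.107],1],[[0,0,0],[0,0,-0.107],1],[[0,0,0],[0,0,-0.107],1]]'
python3 -m handwheel '[[[0,0,0],[-0.002,0.04,0],1],[[0,0,0],[-0.004,0.08,0],1],[[0,0,0],[-0.006,0.12,0],1],[[0,0,0],[-0.008,0.16,0],1],[[0,0,0],[-0.01,0.2,0],1],[[0,0,0],[-0.011,0.24,0],1],[[0,0,0],[-0.011,0.275,0],1],[[0,0,0],[-0.011,0.29,0],1],[[0,0,0],[-0.011,0.2925,0],1],[[0,0,0],[-0.011,0.2925,0],1],[[0,0,0],[-0.011,0.2925,0],1]]'
python3 -m handwheel '[[[0,0,0],[0,0,0.03],1],[[0,0,0],[0,0,0.06],1],[[0,0,0],[0,0,0.09],1],[[0,0,0],[0,0,0.11],1],[[0,0,0],[0,0,0.118],1],[[0,0,0],[0,0,0.12],1],[[0,0,0],[0,0,0.12],1],[[0,0,0],[0,0,0.12],1]]'
python3 -c "
from h import *
c=capture('top');m=mask(c,(0,0,170),(180,60,255),(105,180,150,225));
p=pts3(c,np.ones((420,560)));k=p[(abs(p[:,0]-559)<45)&(abs(p[:,1]-292)<45)&(abs(p[:,2]-115)<5)]
print(len(k),(k.max(0)+k.min(0))/2,k.mean(0),np.ptp(k,axis=0))"
```

```text
time: 32.4
tool_pos: [559.2, 292.3, 187.6]
tcp_rot: [3.142, -0.0, -0.0]
contact_force: [-0.4, -0.3, -0.7]
grip_width: 91.6
finger_force: 0.0
time: 33.5
tool_pos: [548.1, 1.3, 187.4]
tcp_rot: [-3.141, 0.001, 0.001]
contact_force: [0.6, -0.9, 0.8]
grip_width: 91.9
finger_force: 0.0
time: 34.3
tool_pos: [549.1, 0.0, 69.0]
tcp_rot: [3.141, -0.002, 0.0]
contact_force: [0.4, 0.0, 0.3]
grip_width: 92.1
finger_force: 0.0
508 [559.27478905 292.72050657 114.60103407] [558.91686873 292.22726646 114.7411741 ] [50.65583385 50.94304212  9.15942539]
```

```bash
python3 -m handwheel '[[[0,0,0],[0,0,0],0],[[0,0,0],[0,0,0],0],[[0,0,0],[0,0,0],0],[[0,0,0],[0,0,0],0],[[0,0,0],[0,0,0],0],[[0,0,0],[0,0,0],0],[[0,0,0],[0,0,0],0],[[0,0,0],[0,0,0],0],[[0,0,0],[0,0,0],0],[[0,0,0],[0,0,0],0]]'
python3 -m handwheel '[[[0,0,0],[0,0,-0.005],0],[[0,0,0],[0,0,-0.015],0],[[0,0,0],[0,0,-0.035],0],[[0,0,0],[0,0,-0.06],0],[[0,0,0],[0,0,-0.085],0],[[0,0,0],[0,0,-0.105],0],[[0,0,0],[0,0,-0.115],0],[[0,0,0],[0,0,-0.12],0],[[0,0,0],[0,0,-0.12],0]]'
python3 -m handwheel '[[[0,0,0],[0,0.015,0],0],[[0,0,0],[-0.001,0.045,0],0],[[0,0,0],[-0.002,0.085,0],0],[[0,0,0],[-0.003,0.125,0],0],[[0,0,0],[-0.004,0.165,0],0],[[0,0,0],[-0.006,0.205,0],0],[[0,0,0],[-0.008,0.245,0],0],[[0,0,0],[-0.009,0.28,0],0],[[0,0,0],[-0.01,0.305,0],0],[[0,0,0],[-0.01,0.319,0],0],[[0,0,0],[-0.01,0.324,0],0],[[0,0,0],[-0.01,0.324,0],0]]'
python3 -m handwheel '[[[0,0,0],[0,0,0.01],0],[[0,0,0],[0,0,0.035],0],[[0,0,0],[0,0,0.06],0],[[0,0,0],[0,0,0.085],0],[[0,0,0],[0,0,0.1],0],[[0,0,0],[0,0,0.11],0],[[0,0,0],[0,0,0.115],0],[[0,0,0],[0,0,0.117],0],[[0,0,0],[0,0,0.118],0],[[0,0,0],[0,0,0.1185],0],[[0,0,0],[0,0,0.1185],0],[[0,0,0],[0,0,0.1185],0]]'
```

```text
time: 35.35
tool_pos: [548.3, -0.2, 67.8]
tcp_rot: [3.141, 0.0, -0.0]
contact_force: [-0.2, 0.4, -1.3]
grip_width: 43.2
finger_force: 30.0
time: 36.25
tool_pos: [548.3, -0.2, 188.1]
tcp_rot: [3.141, -0.0, -0.0]
contact_force: [0.1, -0.5, -1.6]
grip_width: 43.8
finger_force: 30.0
time: 37.45
tool_pos: [537.9, -324.2, 187.1]
tcp_rot: [-3.141, 0.001, -0.001]
contact_force: [0.2, 0.3, -1.3]
grip_width: 43.5
finger_force: 30.0
time: 38.65
tool_pos: [538.4, -324.4, 69.8]
tcp_rot: [3.141, -0.001, -0.0]
contact_force: [-0.2, 0.1, -0.6]
grip_width: 43.4
finger_force: 30.0
```

```bash
python3 -m handwheel '[[[0,0,0],[0,0,0.0003],0],[[0,0,0],[0,0,0.0006],0],[[0,0,0],[0,0,0.0006],0]]'
python3 -m handwheel '[[[0,0,0],[0,0,0.0003],0],[[0,0,0],[0,0,0.0004],0],[[0,0,0],[0,0,0.0004],0]]'
```

```text
time: 38.95
tool_pos: [538.5, -324.4, 69.8]
tcp_rot: [3.141, -0.001, -0.0]
contact_force: [-1.3, 0.2, 5.7]
grip_width: 43.8
finger_force: 30.0
time: 39.25
tool_pos: [538.5, -324.4, 69.7]
tcp_rot: [3.141, -0.001, -0.0]
contact_force: [-2.4, 1.3, 7.9]
grip_width: 43.5
finger_force: 30.0
```

```bash
python3 -m handwheel '[[[0,0,0],[0,0,0],1],[[0,0,0],[0,0,0],1],[[0,0,0],[0,0,0],1],[[0,0,0],[0,0,0],1],[[0,0,0],[0,0,0],1],[[0,0,0],[0,0,-0.02],1],[[0,0,0],[0,0,-0.05],1],[[0,0,0],[0,0,-0.085],1],[[0,0,0],[0,0,-0.115],1],[[0,0,0],[0,0,-0.12],1],[[0,0,0],[0,0,-0.12],1]]'
python3 -m handwheel '[[[0,0,0],[-0.006,-0.04,0],1],[[0,0,0],[-0.012,-0.08,0],1],[[0,0,0],[-0.018,-0.12,0],1],[[0,0,0],[-0.024,-0.16,0],1],[[0,0,0],[-0.03,-0.2,0],1],[[0,0,0],[-0.036,-0.24,0],1],[[0,0,0],[-0.044,-0.28,0],1],[[0,0,0],[-0.05,-0.315,0],1],[[0,0,0],[-0.0523,-0.328,0],1],[[0,0,0],[-0.0523,-0.33,0],1],[[0,0,0],[-0.0523,-0.33,0],1],[[0,0,0],[-0.0523,-0.33,0],1]]'
python3 -m handwheel '[[[0,0,0],[0,0,0.03],1],[[0,0,0],[0,0,0.06],1],[[0,0,0],[0,0,0.09],1],[[0,0,0],[0,0,0.11],1],[[0,0,0],[0,0,0.118],1],[[0,0,0],[0,0,0.12],1],[[0,0,0],[0,0,0.12],1],[[0,0,0],[0,0,0.12],1]]'
python3 -c "
from h import *
c=capture('top');m=mask(c,(20,95,120),(33,255,255),(405,195,450,240));p=pts3(c,m);z=np.percentile(p[:,2],90);tp=p[abs(p[:,2]-z)<5]
print('yel',m.sum(),circ(c,m,118),((tp.max(0)+tp.min(0))/2),tp.mean(0))"
```

```text
time: 40.35
tool_pos: [538.5, -324.4, 189.2]
tcp_rot: [3.14, -0.002, -0.0]
contact_force: [-1.2, 0.8, 0.4]
grip_width: 91.5
finger_force: 0.0
time: 41.55
tool_pos: [486.2, 4.6, 187.9]
tcp_rot: [3.141, 0.0, -0.001]
contact_force: [0.1, 0.2, -0.7]
grip_width: 91.7
finger_force: 0.0
time: 42.35
tool_pos: [486.8, 5.5, 69.3]
tcp_rot: [3.141, -0.002, -0.0]
contact_force: [0.3, 0.2, 0.5]
grip_width: 91.6
finger_force: 0.0
yel 458 [ 537.1 -320.9   51.9] [ 538.1704193  -323.23067186  118.70233019] [ 537.52224331 -323.10954039  117.95729246]
```

Yellow is back within about 1 mm. Green is next.

```bash
python3 -m handwheel '[[[0,0,0],[0,0,0],0],[[0,0,0],[0,0,0],0],[[0,0,0],[0,0,0],0],[[0,0,0],[0,0,0],0],[[0,0,0],[0,0,0],0],[[0,0,0],[0,0,0],0],[[0,0,0],[0,0,0],0],[[0,0,0],[0,0,0],0],[[0,0,0],[0,0,0],0],[[0,0,0],[0,0,0],0]]'
python3 -m handwheel '[[[0,0,0],[0,0,-0.005],0],[[0,0,0],[0,0,-0.015],0],[[0,0,0],[0,0,-0.035],0],[[0,0,0],[0,0,-0.06],0],[[0,0,0],[0,0,-0.085],0],[[0,0,0],[0,0,-0.105],0],[[0,0,0],[0,0,-0.115],0],[[0,0,0],[0,0,-0.12],0],[[0,0,0],[0,0,-0.12],0]]'
python3 -m handwheel '[[[0,0,0],[0.002,0.01,0],0],[[0,0,0],[0.006,0.03,0],0],[[0,0,0],[0.012,0.06,0],0],[[0,0,0],[0.019,0.095,0],0],[[0,0,0],[0.026,0.13,0],0],[[0,0,0],[0.033,0.165,0],0],[[0,0,0],[0.039,0.195,0],0],[[0,0,0],[0.042,0.21,0],0],[[0,0,0],[0.0435,0.217,0],0],[[0,0,0],[0.044,0.219,0],0],[[0,0,0],[0.044,0.219,0],0],[[0,0,0],[0.044,0.219,0],0]]'
python3 -m handwheel '[[[0,0,0],[0,0,0.01],0],[[0,0,0],[0,0,0.035],0],[[0,0,0],[0,0,0.06],0],[[0,0,0],[0,0,0.085],0],[[0,0,0],[0,0,0.1],0],[[0,0,0],[0,0,0.11],0],[[0,0,0],[0,0,0.115],0],[[0,0,0],[0,0,0.117],0],[[0,0,0],[0,0,0.118],0],[[0,0,0],[0,0,0.1185],0],[[0,0,0],[0,0,0.1185],0],[[0,0,0],[0,0,0.1185],0]]'
python3 -m handwheel '[[[0,0,0],[0,0,0.0003],0],[[0,0,0],[0,0,0.0006],0],[[0,0,0],[0,0,0.0006],0]]'
```

```text
time: 43.4
tool_pos: [486.0, 5.8, 68.3]
tcp_rot: [3.142, -0.0, -0.0]
contact_force: [-0.3, -0.3, -0.6]
grip_width: 43.6
finger_force: 30.0
time: 44.3
tool_pos: [486.0, 5.8, 188.5]
tcp_rot: [3.141, -0.0, -0.0]
contact_force: [-0.2, -0.2, -2.7]
grip_width: 43.6
finger_force: 30.0
time: 45.5
tool_pos: [529.9, -211.9, 188.4]
tcp_rot: [-3.141, 0.0, 0.001]
contact_force: [0.8, 0.5, -0.9]
grip_width: 43.3
finger_force: 30.0
time: 46.7
tool_pos: [530.2, -213.3, 70.3]
tcp_rot: [3.141, -0.001, -0.0]
contact_force: [0.2, 0.0, -0.5]
grip_width: 43.5
finger_force: 30.0
time: 47.0
tool_pos: [530.3, -213.4, 70.3]
tcp_rot: [3.141, -0.001, -0.0]
contact_force: [-1.5, 0.7, 6.6]
grip_width: 43.4
finger_force: 30.0
```

Contact. Release, then on to red, with a shift of (-110, +224.3) mm.

```bash
python3 -m handwheel '[[[0,0,0],[0,0,0],1],[[0,0,0],[0,0,0],1],[[0,0,0],[0,0,0],1],[[0,0,0],[0,0,0],1],[[0,0,0],[0,0,0],1],[[0,0,0],[0,0,-0.02],1],[[0,0,0],[0,0,-0.05],1],[[0,0,0],[0,0,-0.085],1],[[0,0,0],[0,0,-0.115],1],[[0,0,0],[0,0,-0.12],1],[[0,0,0],[0,0,-0.12],1]]'
python3 -m handwheel '[[[0,0,0],[-0.02,-0.04,0],1],[[0,0,0],[-0.04,-0.08,0],1],[[0,0,0],[-0.06,-0.12,0],1],[[0,0,0],[-0.08,-0.16,0],1],[[0,0,0],[-0.1,-0.2,0],1],[[0,0,0],[-0.108,-0.22,0],1],[[0,0,0],[-0.11,-0.2243,0],1],[[0,0,0],[-0.11,-0.2243,0],1],[[0,0,0],[-0.11,-0.2243,0],1]]'
python3 -m handwheel '[[[0,0,0],[0,0,0.03],1],[[0,0,0],[0,0,0.06],1],[[0,0,0],[0,0,0.09],1],[[0,0,0],[0,0,0.11],1],[[0,0,0],[0,0,0.12],1],[[0,0,0],[0,0,0.122],1],[[0,0,0],[0,0,0.122],1],[[0,0,0],[0,0,0.122],1]]'
python3 -c "
from h import *
c=capture('top');m=mask(c,*COL['green'],(330,195,450,290));p=pts3(c,m);z=np.percentile(p[:,2],90);tp=p[abs(p[:,2]-z)<5]
print('green',m.sum(),circ(c,m,118),((tp.max(0)+tp.min(0))/2),tp.mean(0))"
```

```text
time: 48.1
tool_pos: [530.3, -213.4, 190.0]
tcp_rot: [3.14, -0.002, -0.0]
contact_force: [0.6, -0.2, -0.7]
grip_width: 92.0
finger_force: 0.0
time: 49.0
tool_pos: [420.3, 10.4, 188.6]
tcp_rot: [3.141, 0.001, -0.001]
contact_force: [-0.4, -0.2, 0.1]
grip_width: 91.8
finger_force: 0.0
time: 49.8
tool_pos: [420.8, 10.8, 68.0]
tcp_rot: [3.141, -0.002, -0.0]
contact_force: [-0.1, -0.3, -0.3]
grip_width: 92.0
finger_force: 0.0
green 363 [ 530.5 -209.6   44.8] [ 529.50332517 -210.77891309  118.64703475] [ 529.82199087 -210.71822815  118.0255272 ]
```

```bash
python3 -m handwheel '[[[0,0,0],[0,0,0],0],[[0,0,0],[0,0,0],0],[[0,0,0],[0,0,0],0],[[0,0,0],[0,0,0],0],[[0,0,0],[0,0,0],0],[[0,0,0],[0,0,0],0],[[0,0,0],[0,0,0],0],[[0,0,0],[0,0,0],0],[[0,0,0],[0,0,0],0],[[0,0,0],[0,0,0],0]]'
python3 -m handwheel '[[[0,0,0],[0,0,-0.005],0],[[0,0,0],[0,0,-0.015],0],[[0,0,0],[0,0,-0.035],0],[[0,0,0],[0,0,-0.06],0],[[0,0,0],[0,0,-0.085],0],[[0,0,0],[0,0,-0.105],0],[[0,0,0],[0,0,-0.115],0],[[0,0,0],[0,0,-0.12],0],[[0,0,0],[0,0,-0.12],0]]'
```

```text
time: 50.85
tool_pos: [419.9, 11.1, 67.2]
tcp_rot: [3.142, 0.0, -0.0]
contact_force: [0.4, -0.4, -0.9]
grip_width: 43.6
finger_force: 30.0
time: 51.75
tool_pos: [419.9, 11.2, 187.4]
tcp_rot: [3.141, -0.0, -0.0]
contact_force: [0.1, 0.2, -2.3]
grip_width: 43.6
finger_force: 30.0
```

```bash
python3 -m handwheel '[[[0,0,0],[0.003,0.01,0],0],[[0,0,0],[0.008,0.035,0],0],[[0,0,0],[0.015,0.07,0],0],[[0,0,0],[0.024,0.11,0],0],[[0,0,0],[0.033,0.15,0],0],[[0,0,0],[0.042,0.19,0],0],[[0,0,0],[0.05,0.23,0],0],[[0,0,0],[0.056,0.258,0],0],[[0,0,0],[0.06,0.275,0],0],[[0,0,0],[0.062,0.284,0],0],[[0,0,0],[0.062,0.2864,0],0],[[0,0,0],[0.062,0.2864,0],0]]'
python3 -m handwheel '[[[0,0,0],[0,0,0.01],0],[[0,0,0],[0,0,0.035],0],[[0,0,0],[0,0,0.06],0],[[0,0,0],[0,0,0.085],0],[[0,0,0],[0,0,0.1],0],[[0,0,0],[0,0,0.11],0],[[0,0,0],[0,0,0.115],0],[[0,0,0],[0,0,0.117],0],[[0,0,0],[0,0,0.118],0],[[0,0,0],[0,0,0.1185],0],[[0,0,0],[0,0,0.1185],0],[[0,0,0],[0,0,0.1185],0]]'
python3 -m handwheel '[[[0,0,0],[0,0,0.0003],0],[[0,0,0],[0,0,0.0006],0],[[0,0,0],[0,0,0.0006],0]]'
```

```text
time: 52.95
tool_pos: [481.5, -274.9, 186.6]
tcp_rot: [-3.141, 0.001, -0.0]
contact_force: [0.2, -0.3, -1.4]
grip_width: 43.8
finger_force: 30.0
time: 54.15
tool_pos: [482.2, -275.4, 69.2]
tcp_rot: [3.141, -0.001, -0.0]
contact_force: [-0.8, 0.1, -0.4]
grip_width: 43.6
finger_force: 30.0
time: 54.45
tool_pos: [482.3, -275.5, 69.2]
tcp_rot: [3.141, -0.001, -0.0]
contact_force: [-3.0, -0.1, 5.9]
grip_width: 43.7
finger_force: 30.0
```

Release and move clear to (420, 11), then compare all caps before and after with averaged images.

```bash
python3 -m handwheel '[[[0,0,0],[0,0,0],1],[[0,0,0],[0,0,0],1],[[0,0,0],[0,0,0],1],[[0,0,0],[0,0,0],1],[[0,0,0],[0,0,0],1],[[0,0,0],[0,0,-0.02],1],[[0,0,0],[0,0,-0.05],1],[[0,0,0],[0,0,-0.085],1],[[0,0,0],[0,0,-0.115],1],[[0,0,0],[0,0,-0.12],1],[[0,0,0],[0,0,-0.12],1]]'
python3 -m handwheel '[[[0,0,0],[-0.01,-0.045,0],1],[[0,0,0],[-0.02,-0.09,0],1],[[0,0,0],[-0.03,-0.135,0],1],[[0,0,0],[-0.04,-0.18,0],1],[[0,0,0],[-0.05,-0.225,0],1],[[0,0,0],[-0.058,-0.265,0],1],[[0,0,0],[-0.062,-0.285,0],1],[[0,0,0],[-0.062,-0.285,0],1],[[0,0,0],[-0.062,-0.285,0],1]]'
cat > cmp.py <<'E'
from h import *
import sys
C=dict(COL,yellow=((20,95,120),(33,255,255)))
def meas(c,q):
    out={}
    for n,(lo,hi) in C.items():
        m=mask(c,lo,hi,(330,195,450,290) if q=="top" else (190,120,280,200))
        k=cv2.moments(m,True);uv=[[k["m10"]/k["m00"],k["m01"]/k["m00"]]];out[n]=plane(c,uv,112)[0]
        p=pts3(c,m);tp=p[abs(p[:,2]-118)<5];out[n+" depth"]=tp.mean(0)[:2]
    return out
for q in("top","scene"):
    a=meas(np.load(q+"0.npy",allow_pickle=True).item(),q);B=[]
    for i in range(3):
        c=capture(q);B.append(meas(c,q))
    if q=="top":t=c
    for n in a: print(q,n,np.round(np.mean([b[n] for b in B],0)-a[n],2))
cv2.imwrite(sys.argv[1],t["image"][130:300,80:460][...,::-1].repeat(2,0).repeat(2,1))
E
python3 cmp.py pics/t4.png
```

```text
time: 55.55
tool_pos: [482.2, -275.5, 188.9]
tcp_rot: [3.14, -0.002, -0.0]
contact_force: [-0.1, 0.3, 0.0]
grip_width: 91.8
finger_force: 0.0
time: 56.45
tool_pos: [419.6, 9.7, 187.2]
tcp_rot: [3.141, 0.002, 0.001]
contact_force: [-0.4, -0.6, 0.2]
grip_width: 92.1
finger_force: 0.0
top red [ 0.28 -0.31]
top red depth [ 0.14 -0.29]
top yellow [0.53 1.21]
top yellow depth [0.32 1.1 ]
top green [0.98 2.31]
top green depth [0.74 2.34]
scene red [0.69 0.06]
scene red depth [0.26 0.07]
scene yellow [   5.16 -207.32]
scene yellow depth [nan nan]
scene green [0.28 1.33]
scene green depth [0.24 2.4 ]cmp.py:9: RuntimeWarning: Mean of empty slice.
  p=pts3(c,m);tp=p[abs(p[:,2]-118)<5];out[n+" depth"]=tp.mean(0)[:2]
  ret = um.true_divide(
```

View pics/t4.png

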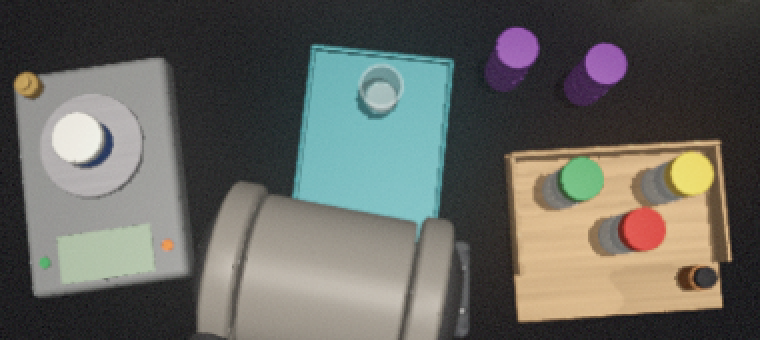

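The jar sits mid-pan at (78,140), all bottles stand in the bay, and the beaker, vial and weight are in place. Green is off by about 2.3 mm in y, so I'll correct it.

```bash
python3 -m handwheel '[[[0,0,0],[0.02,0.04,0],1],[[0,0,0],[0.04,0.08,0],1],[[0,0,0],[0.06,0.12,0],1],[[0,0,0],[0.08,0.16,0],1],[[0,0,0],[0.1,0.2,0],1],[[0,0,0],[0.108,0.22,0],1],[[0,0,0],[0.11,0.223,0],1],[[0,0,0],[0.11,0.223,0],1],[[0,0,0],[0.11,0.223,0],1]]'
python3 -m handwheel '[[[0,0,0],[0,0,0.03],1],[[0,0,0],[0,0,0.06],1],[[0,0,0],[0,0,0.09],1],[[0,0,0],[0,0,0.11],1],[[0,0,0],[0,0,0.117],1],[[0,0,0],[0,0,0.118],1],[[0,0,0],[0,0,0.118],1],[[0,0,0],[0,0,0.118],1]]'
python3 -m handwheel '[[[0,0,0],[0,0,0],0],[[0,0,0],[0,0,0],0],[[0,0,0],[0,0,0],0],[[0,0,0],[0,0,0],0],[[0,0,0],[0,0,0],0],[[0,0,0],[0,0,0],0],[[0,0,0],[0,0,0],0],[[0,0,0],[0,0,0],0],[[0,0,0],[0,0,0],0],[[0,0,0],[0,0,0],0]]'
```

```text
time: 57.65
tool_pos: [529.4, -212.3, 188.0]
tcp_rot: [-3.141, 0.001, 0.0]
contact_force: [0.0, -0.2, -0.7]
grip_width: 91.9
finger_force: 0.0
time: 58.45
tool_pos: [530.7, -213.4, 71.5]
tcp_rot: [3.14, -0.002, 0.0]
contact_force: [-0.5, 0.2, -0.1]
grip_width: 91.7
finger_force: 0.0
time: 59.45
tool_pos: [529.9, -213.3, 70.1]
tcp_rot: [3.141, 0.0, -0.0]
contact_force: [-0.6, -0.3, 0.1]
grip_width: 43.5
finger_force: 30.0
```

```bash
python3 -m handwheel '[[[0,0,0],[0,0,-0.002],0],[[0,0,0],[0,0,-0.004],0],[[0,0,0],[0,0.001,-0.005],0],[[0,0,0],[-0.0005,0.0023,-0.005],0],[[0,0,0],[-0.0005,0.0023,-0.005],0],[[0,0,0],[-0.0005,0.0023,-0.004],0],[[0,0,0],[-0.0005,0.0023,-0.002],0],[[0,0,0],[-0.0005,0.0023,-0.001],0],[[0,0,0],[-0.0005,0.0023,-0.0004],0],[[0,0,0],[-0.0005,0.0023,0],0],[[0,0,0],[-0.0005,0.0023,0.0002],0],[[0,0,0],[-0.0005,0.0023,0.0002],0]]'
```

```text
time: 60.65
tool_pos: [529.4, -215.5, 70.1]
tcp_rot: [3.142, -0.0, -0.0]
contact_force: [-0.8, 0.2, 1.3]
grip_width: 43.6
finger_force: 30.0
```

```bash
python3 -m handwheel '[[[0,0,0],[0,0,0],1],[[0,0,0],[0,0,0],1],[[0,0,0],[0,0,0],1],[[0,0,0],[0,0,0],1],[[0,0,0],[0,0,0],1],[[0,0,0],[0,0,-0.02],1],[[0,0,0],[0,0,-0.05],1],[[0,0,0],[0,0,-0.085],1],[[0,0,0],[0,0,-0.115],1],[[0,0,0],[0,0,-0.12],1],[[0,0,0],[0,0,-0.12],1]]'
python3 -m handwheel '[[[0,0,0],[-0.02,-0.04,0],1],[[0,0,0],[-0.04,-0.08,0],1],[[0,0,0],[-0.06,-0.12,0],1],[[0,0,0],[-0.08,-0.16,0],1],[[0,0,0],[-0.1,-0.2,0],1],[[0,0,0],[-0.11,-0.222,0],1],[[0,0,0],[-0.11,-0.222,0],1],[[0,0,0],[-0.11,-0.222,0],1]]'
python3 cmp.py pics/t5.png 2>/dev/null | grep -v "scene yellow"
```

```text
time: 61.75
tool_pos: [529.8, -215.8, 190.8]
tcp_rot: [3.14, -0.002, -0.0]
contact_force: [-0.1, -0.2, 0.4]
grip_width: 91.9
finger_force: 0.0
time: 62.55
tool_pos: [419.1, 6.6, 189.1]
tcp_rot: [3.141, 0.001, 0.001]
contact_force: [1.7, -0.3, -0.1]
grip_width: 91.5
finger_force: 0.0
top red [ 0.28 -0.3 ]
top red depth [ 0.13 -0.26]
top yellow [0.48 1.22]
top yellow depth [0.3  1.12]
top green [0.04 0.05]
top green depth [0.11 0.1 ]
scene red [ 0.21 -0.46]
scene red depth [0.35 0.12]
scene green [0.17 0.17]
scene green depth [-0.11  0.27]
```

View pics/t5.png

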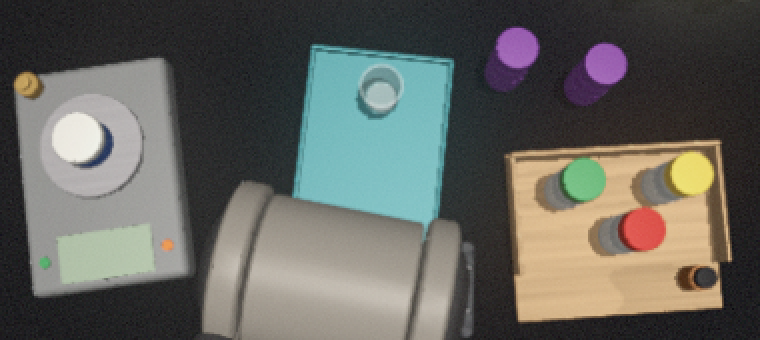

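The jar is at pan (78,140) and the bottles are at (583,180), (690,174) and (642,229), all within about 1.2 mm of their starts. I'm handing in.

```bash
python3 -c "
from plant import close_job;print(close_job())"
```

```text
the job is handed in; nothing more can be done
None
```

The job is done and handed in at about 63 s: the jar stands on the middle of the balance pan, and all three bottles are back in the bay upright, within about 1.3 mm of where they started by camera; the vial, beaker and weight were not touched.

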